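Shut a desk connection box and lock its quarter-turn stud

TASK

Shut the cover of the small black connection box on the desk and lock it with the wing stud in the cover: push the stud in against its spring just until you feel it bottom, keep it in and turn it a quarter turn clockwise until it comes up against its stop, then let go so that it springs up into its notch and stays turned. Do not press hard once it has bottomed (the leaf under it is easily bent), do not force the stud when it will not turn or has reached its stop (its slender shaft twists), and leave the other things on the desk where they are.

Things in the scene. Friction and masses are not known exactly. Their poses are not given: they have to be found in the camera images.
- box: Small open-topped black plastic box, 110 (x) x 100 (y) x 50 mm high, fixed to the desk. Origin: centre of its underside; z up; x points from its front (two sockets, towards the robot) to its back, where the grey cover is hinged. The hinge line runs along the box's y axis at box x = +55 mm, z = 52.5 mm. The stud's axis is at box x = -12 mm, y = 0 when the cover is shut.
- lid (a joint): Hinge of the grey cover (plate 5 mm thick, 100 mm wide, reaching 110 mm forward of the hinge line, with a 40 mm wide front tab reaching to 128 mm): 0 = shut (plate level, upper face 55 mm over the desk), grows (rad) as the front edge rises. It starts part open (0.5 to 0.9) and stays where it is left (friction hinge; 2 to 4 N down on the tab moves it).
- lid_tab (a point): Point on the upper face of the cover's front tab, 120 mm from the hinge line, midway across: the place to push the cover down. Free plate in front of the stud: from 90 to 128 mm from the hinge line. z is the face's normal (up when shut), x points towards the hinge.
- stud_wing (a point): Top centre of the steel wing stud, 67 mm from the hinge line, midway across the cover; moves with the stud. z: its axis, out of the cover. Wing: bar 34 mm long (x) x 10 mm thick (y) x 20 mm high, on a flange 36 mm across, 4 mm thick. Untouched, the point is 45 mm off the cover's face; with the cover shut, 100 mm over the desk (flange top 80 mm), the wing along the box's x axis.
- stud_press (a joint): How far the stud is pushed in (m): 0 = out, at most 0.0205. Spring: 3 N plus 0.25 N per mm. With the cover shut, it must go in 4 to 19 mm before it can turn, differently each time as the catch inside sits at an unknown depth; just beyond, its nose bottoms on a stiff leaf (20 N per mm). A total push of 10 to 14 N bottoms it in every case and is safe; 16 N can bend the leaf.
- stud_turn (a joint): Turn of the stud's cross bar (rad): 0 = entering position, grows clockwise seen from above. A return spring (0.05 N m at 0, 0.12 N m at 1.4) brings it back unless locked. Pushed in to the bottom, it turns easily to a hard stop at 1.45 to 1.65, differently each time; let go there, it rises 3.5 mm into its notch, springs back a bit and stays between 1.15 and 1.5. Pushed in too little it is blocked.
- stud_twist (a joint): Twist (rad) of the stud's slender shaft, between wing and cross bar: the wing's own turn is stud_turn + stud_twist. 0 = unstrained; 1.5 N m per rad; spoilt beyond 0.3 either way (0.45 N m). Turning freely takes 0.05 to 0.2 N m.
- plate (a joint): Bending (m) of the stiff leaf inside the box on which the stud's nose bottoms: 0 = untouched, bent for good beyond 0.0006 (12 N on the leaf). The reading is about as noisy as that: steer by force.
- mouse: Grey cordless mouse, 111 x 60 x 36 mm, lying loose. Bystander. Origin: centre of its underside.
- glasses_case: Dark hard spectacle case, 58 x 155 x 36 mm, lying loose on the desk. Bystander. Origin: centre of its underside.
- usb_stick: Black memory stick, 18 x 50 x 8 mm, lying loose. Bystander. Origin: centre of its underside.
- eraser: White and blue eraser, 21 x 45 x 12 mm, lying loose. Bystander. Origin: centre of its underside.

How it is judged:
On the way, in this order (a step that is already met when the one before it is completed fails the run):
1. the cover is shut (value of joint lid below 0.03 rad), for 0.2 s.
2. the stud is pushed in and turned more than 1.0 rad with the cover shut (value of joint lid below 0.04 rad and value of joint stud_turn above 1 rad), for 0.2 s.
At the end, for the whole second after the job is handed in: The cover is shut (within 0.03 rad) and the stud, let go and at rest, stays turned between 1.0 and 1.7 rad clockwise, which it does only when its bar sits in the notch (value of joint lid below 0.03 rad and value of joint stud_turn between 1 and 1.7 rad and velocity of joint stud_turn between -0.1 and 0.1 rad/s); the robot touches nothing.
It fails at once if the leaf under the stud is bent more than 0.6 mm (about 12 N on it) (value of joint plate above 0.0006 m).
It fails at once if the stud's shaft is strained: twisted more than 0.3 rad (0.45 N m on the wing) (value of joint stud_twist above 0.3 rad or value of joint stud_twist below -0.3 rad).
It fails at once if a loose bystander is moved more than 20 mm (distance of any of mouse, glasses_case, usb_stick, eraser from where it was at the start of the episode above 0.02 m).
It also fails if it takes over 58 s, if anything falls off the work surface, if the arm or the gripper's body presses on something with over 40 N, if the wrist force passes 120 N, or if a joint passes its speed limit or range.

ROBOT

A 7-joint arm with a two-finger parallel gripper is mounted at the origin on the work surface; the furniture and walls round the work are solid. World frame = base frame: x ahead of the robot, y to its left, z up, the work surface at z = 0. Lengths are in m, angles in rad, forces in N, time in s.
With the tool pointing down it reaches from about 0.4 to 0.85 m from the base axis. Payload 4.4 kg.
Tool frame: the origin (TCP) lies midway between the tips of the shut fingers; the grasp point (between the pads) lies 19 mm behind it; z points along the fingers, y is the direction in which the jaws open and shut (so a half turn about z gives the same grasp; the last joint's range is limited). The gripper opens to 94 mm and grips with 3 to 60 N. Pads are 16 mm wide; open, the fingers measure 119 mm over their backs; the gripper's body (75 mm by 177 mm) begins 78 mm behind the grasp point.
Start: joints at [1.055, 0.628, 0.038, 1.517, -0.027, 0.996, -0.02], TCP at [0.283, -0.585, 0.205] pointing down, gripper open.
Joint ranges: [-3.06, 3.06], [-0.37, 2.12], [-1.25, 1.32], [0.18, 2.47], [-1.1, 4.24], [0.23, 1.98], [-2.94, 2.94]. Speed limits (rad/s): [2.57, 2.57, 3.14, 3.14, 3.14, 3.14, 3.14].

INTERFACE

Orientations are given as [roll, pitch, yaw] about the fixed x, y, z axes, in that order (R = Rz(yaw) Ry(pitch) Rx(roll)).
In Python, from workcell import robot gives the robot as it stands.
- The arm moves only by the tool play_rows, never from a script. Its argument "rows" is a list that holds one entry, the list of rows, each a list of 5 numbers: the finger opening in mm, from 0 to 94, then the shift along the world's x, y, z in mm, then the turn about the world's z in rad. In form: [[[grip, dx, dy, dz, twist], ...]]. A call has 1 to 5 rows; each row is the pose to reach, as a shift and turn from the pose commanded when the call began; what a row does not reach only later rows make up. A row lasts 1/8 s, in which the tool goes at most 62.5 mm and 10.7 degrees, less where a joint would pass 70% of its speed; a pose out of reach is approached as far as the arm can. A call with a gripper value outside its range is refused whole. The fingers move at their own pace and stop on an object; "force" is the grip in N (left out, the last holds). Time passes only in rows, so rows that repeat a pose let the fingers close. It gives the time, the measured TCP pose, the force and the opening at its end, in the units of the state.
- robot.get_obs(): the state, without advancing time (a new reading comes with each control period).
- robot.get_image(name): name is "scene" or "top" or "wrist"; returns a dict with "image" (384x512x3 uint8, red, green, blue), "fov_y" (degrees; the focal length in pixels is half the picture's height over the tangent of half this angle, whatever the lens; pixels are square), "cx", "cy" (the principal point, pixels), "distortion" ([k1, k2, p1, p2, k3] as OpenCV has them; the pictures are not rectified), "extrinsics" (4x4, takes a point from camera to world coordinates). Camera axes: x right, y down, z forward; pixel columns grow to the right and rows downward; lengths in m; the calibration is good to about 2 mm. A picture is of the moment at which its call begins. There is no depth.
- robot.hand_in(): hands the job in, once; it reports no verdict.
The state is a dict: "time": time; "joints": joint angles; "joint_vel": joint speeds; "effort": joint torques, N m; "tool_pos": TCP position; "eef_rot": TCP orientation; "wrist_force": force on the tool from outside, world axes, zero at the start; "torque": the same for the moment, N m; "finger_gap": opening from 0.0 (shut) to 1.0 (fully open).
Only numpy, scipy, OpenCV 4.12 (cv2) and the standard library are available. Lean on these libraries where they do the work, as an engineer would, in place of code of your own. Each camera call takes 0.05 s, during which the arm holds its last target.

## Working session

There is one attempt and no reset: what is moved stays moved. The work goes in short steps, Python scripts to look and compute and a tool call to move; the robot and the scene stay as the last step left them, time stands still between calls to the robot, and variables do not carry over. Pictures are saved under pics/ and viewed, and the job is handed in when it is done.

Besides the shell and the picture viewer there is one more tool, called after ">>>" in YAML: its name, and indented under it one key for each argument. play_rows: Moves the arm, as the interface text tells. Its arguments: {"type":"object","properties":{"rows":{"type":"array"},"force":{"type":"number"}},"required":["rows"]}

```bash
ls; mkdir -p pics; cat > h.py <<'E'
import numpy as np, cv2, json
from workcell import robot
def snap(n,tag):
    d=robot.get_image(n); cv2.imwrite(f'pics/{tag}.png',cv2.cvtColor(d['image'],cv2.COLOR_RGB2BGR))
    np.save(f'pics/{tag}.npy',d,allow_pickle=True); return d
def load(tag): return np.load(f'pics/{tag}.npy',allow_pickle=True).item()
def K(d):
    f=192/np.tan(np.radians(d['fov_y'])/2); return np.array([[f,0,d['cx']],[0,f,d['cy']],[0,0,1.]])
def ray(d,uv):
    p=cv2.undistortPoints(np.array([[uv]],float),K(d),np.array(d['distortion'],float))[0,0]
    T=np.array(d['extrinsics']); v=T[:3,:3]@np.array([p[0],p[1],1]); return T[:3,3],v/np.linalg.norm(v)
def onz(d,uv,z):
    o,v=ray(d,uv); return o+v*(z-o[2])/v[2]
def proj(d,P):
    T=np.linalg.inv(np.array(d['extrinsics'])); r,_=cv2.Rodrigues(T[:3,:3])
    return cv2.projectPoints(np.atleast_2d(np.array(P,float)),r,T[:3,3],K(d),np.array(d['distortion'],float))[0][:,0]
def tri(*prs):
    A=np.zeros((3,3));b=np.zeros(3)
    for d,uv in prs:
        o,v=ray(d,uv);M=np.eye(3)-np.outer(v,v);A+=M;b+=M@o
    X=np.linalg.solve(A,b); return X,[np.linalg.norm((np.eye(3)-np.outer(v,v))@(X-o)) for o,v in [ray(d,uv) for d,uv in prs]]
E
python3 - <<'E'
from h import *
for n in ['scene','top','wrist']:
    d=snap(n,n+'0'); print(n,d['fov_y'],np.round(d['extrinsics'],3).tolist())
o=robot.get_obs(); print(o)
E
```

```text
pics
scene 43.52488195952015 [[-0.828, -0.333, 0.452, 0.031], [-0.561, 0.518, -0.646, 0.327], [-0.019, -0.788, -0.616, 0.603], [0.0, 0.0, 0.0, 1.0]]
top 55.20025951178891 [[0.022, -0.986, 0.166, 0.276], [-0.999, -0.017, 0.032, -0.217], [-0.028, -0.166, -0.986, 0.936], [0.0, 0.0, 0.0, 1.0]]
wrist 58.68401248489041 [[0.434, -0.875, -0.216, 0.345], [-0.901, -0.421, -0.103, -0.555], [-0.001, 0.239, -0.971, 0.384], [0.0, 0.0, 0.0, 1.0]]
{'time': 0.15, 'joints': array([ 1.05521293,  0.62910984,  0.0384654 ,  1.5181464 , -0.02697725,
        0.99627348, -0.02001691]), 'joint_vel': array([ 9.92077641e-04, -1.56023091e-03,  1.03221923e-03, -3.67990231e-03,
       -2.54069384e-03, -4.73494413e-04,  9.40916379e-05]), 'effort': array([ 1.07932523e-03, -5.50088239e+01,  1.14436503e+00, -1.86817825e+01,
       -5.22331567e-02,  2.08754092e-02,  1.01924256e-04]), 'tool_pos': array([ 0.28239529, -0.58489094,  0.20477852]), 'eef_rot': array([-3.14017434e+00,  3.42966022e-05,  4.49764949e-01]), 'wrist_force': array([0.15233091, 0.05281355, 0.76597338]), 'torque': array([-0.00875233, -0.02299554, -0.0149585 ]), 'finger_gap': 0.9976703733344375}
```

View pics/scene0.png

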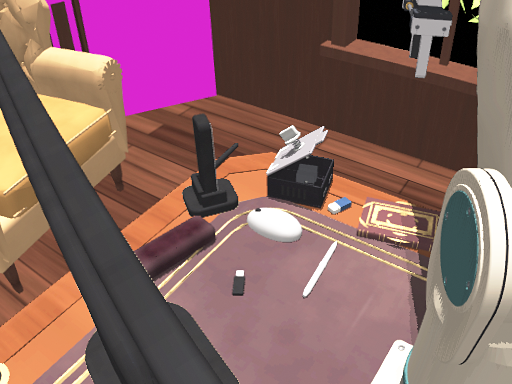

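View pics/top0.png

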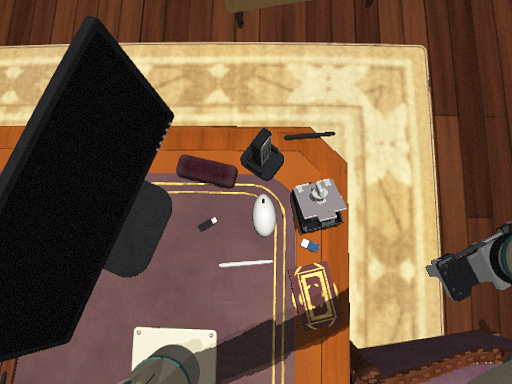

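View pics/wrist0.png

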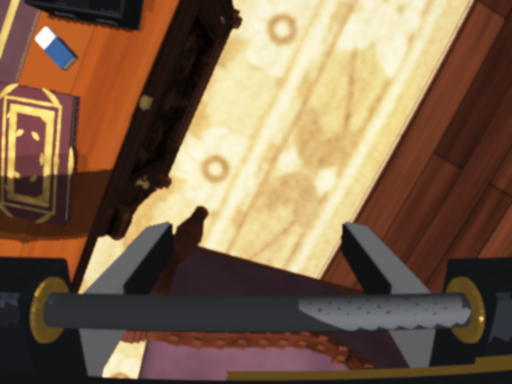

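The scene view shows the box at (300,180) with its cover half open. In the top view it is at (318,205), with the wing at (320,190), the eraser at (310,244), and the mouse at (264,215). I'll zoom in.

```bash
python3 - <<'E'
from h import *
for n,(u,v,w,h_) in {'top':(275,165,90,85),'scene':(250,110,110,110)}.items():
    im=cv2.imread(f'pics/{n}0.png')[v:v+h_,u:u+w]
    im=cv2.resize(im,None,fx=6 if n=='top' else 5,fy=6 if n=='top' else 5,interpolation=cv2.INTER_CUBIC);cv2.imwrite(f'pics/{n}0z.png',im)
d=load('top0')
for uv in [(318,205),(310,244),(264,215),(347,200)]: print(uv,onz(d,uv,0.03))
E
```

```text
(318, 205) [ 0.41114955 -0.34651822  0.03      ]
(310, 244) [ 0.31444481 -0.32652034  0.03      ]
(264, 215) [ 0.38370808 -0.2128067   0.03      ]
(347, 200) [ 0.42499682 -0.41882133  0.03      ]
```

View pics/top0z.png

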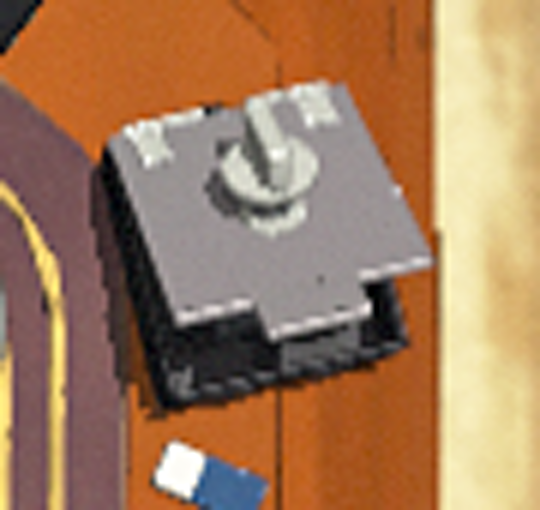

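View pics/scene0z.png

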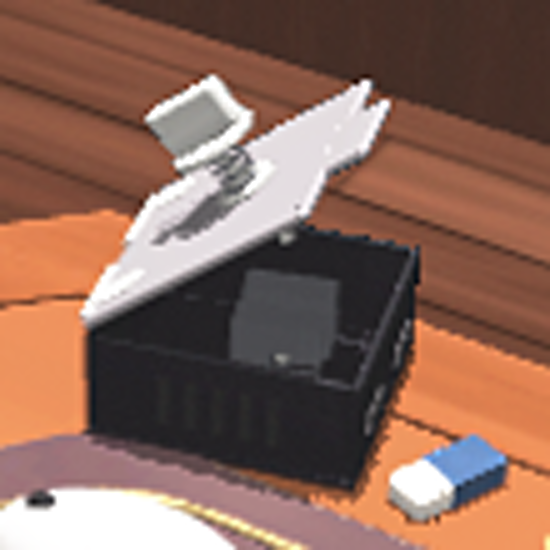

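```bash
python3 - <<'E'
from h import *
t=load('top0');s=load('scene0')
T=lambda u,v:(t,(275+u/6-.5+.08,165+v/6-.5+.08))
S=lambda u,v:(s,(250+u/5-.4,110+v/5-.4))
def p(n,a,b): X,e=tri(T(*a),S(*b)); print(n,np.round(X*1000,1),np.round(np.array(e)*1000,1))
p('plate FL',(180,322),(310,215))
p('box FLtop',(170,395),(358,388))
p('box FLbot',(150,413),(353,490))
p('box FRtop',(408,340),(418,250))
p('box/plate BL',(108,150),(88,322))
for n,a,z in [('FLbot',T(150,413),0),('FLtop',T(165,405),.05),('FRtop',T(408,345),.05),('BLbot',T(95,185),0),('BL hinge',T(108,145),.055),('BR hinge',T(345,83),.055)]:
    print(n,np.round(onz(*a,z)*1000,1))
for n,a,z in [('FLbot',S(353,490),0),('FLtop',S(358,388),.05),('BLbot',S(88,432),0),('FRtop',S(418,250),.05)]:
    print('S',n,np.round(onz(*a,z)*1000,1))
E
```

```text
plate FL [ 366.1 -303.9  122.7] [1.2 1.2]
box FLtop [ 344.4 -307.6   51.2] [1.4 1.4]
box FLbot [ 340.8 -303.5    5.8] [0.8 0.8]
box FRtop [ 368.8 -403.6   48.1] [1.1 1.1]
box/plate BL [ 444.4 -280.8   58. ] [0.8 0.8]
FLbot [ 341.9 -303.8    0. ]
FLtop [ 341.7 -305.1   50. ]
FRtop [ 367.6 -402.7   50. ]
BLbot [ 439.4 -279.9    0. ]
BL hinge [ 446.4 -281.4   55. ]
BR hinge [ 473.8 -377.8   55. ]
S FLbot [ 343.1 -310.     0. ]
S FLtop [ 343.8 -309.4   50. ]
S BLbot [ 448.6 -284.2    0. ]
S FRtop [ 366.6 -401.6   50. ]
```

>>> play_rows:
  rows:
    - [[94,10,40,30,0],[94,25,90,60,-0.07],[94,40,140,80,-0.14],[94,50,190,80,-0.2],[94,55,225,80,-0.2]]

```text
time: 0.78
tool_pos: [0.3383, -0.3578, 0.2857]
eef_rot: [-3.141, -0.001, 0.252]
wrist_force: [0.5, -0.2, 1.3]
finger_gap: 1.0
```

```bash
python3 - <<'E'
from h import *
d=snap('wrist','w1');o=robot.get_obs();print(o['time'],o['tool_pos'],o['eef_rot'],o['joints'])
E
```

```text
0.825 [ 0.33900827 -0.35312472  0.28552182] [-3.13716292e+00 -1.27337051e-03  2.55924270e-01] [ 0.70329481  0.30779529  0.06360157  1.83954512 -0.02696352  0.99811014
 -0.53627544]
```

View pics/w1.png

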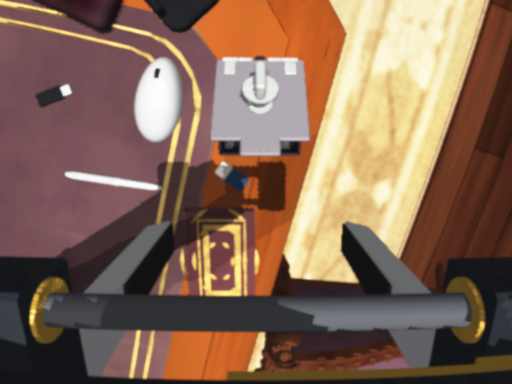

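```bash
python3 - <<'E'
from h import *
im=cv2.imread('pics/w1.png')[40:170,195:325]
cv2.imwrite('pics/w1z.png',cv2.resize(im,None,fx=4.5,fy=4.5,interpolation=cv2.INTER_CUBIC))
E
```

```text
(no output)
```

View pics/w1z.png

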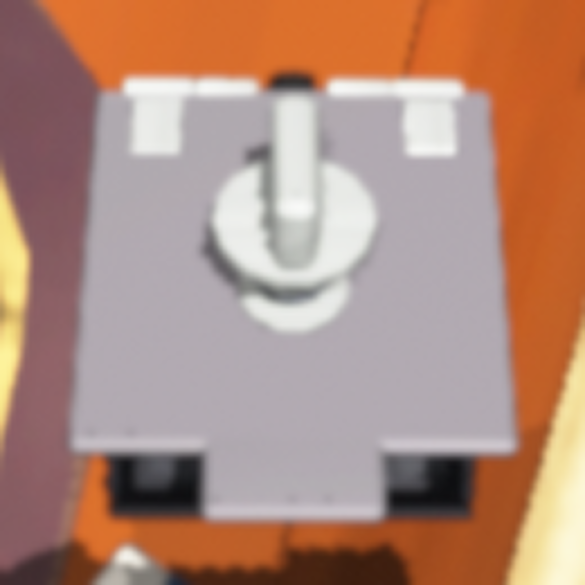

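The wrist view shows the cover square to the picture. Zoomed corners: back (98,92) and (490,92), front (72,443) and (516,443), tab (203,512) and (386,510).

```bash
python3 - <<'E'
from h import *
t=load('top0');w=load('w1');s=load('scene0')
T=lambda u,v:(t,(275+u/6-.42,165+v/6-.42))
W=lambda u,v:(w,(195+u/4.5-.39,40+v/4.5-.39))
S=lambda u,v:(s,(250+u/5-.4,110+v/5-.4))
P={}
def p(n,*a): X,e=tri(*a); P[n]=X; print(n,np.round(X*1000,1),np.round(np.array(e)*1000,1))
p('FL',T(178,322),W(72,443),S(310,215))
p('FR',T(434,263),W(516,443))
p('tabL',T(272,336),W(203,512))
p('tabR',T(370,310),W(386,510))
p('boxFLtop',T(165,402),W(110,515),S(358,388))
p('boxFRtop',T(408,345),W(472,515),S(418,250))
for n,a in [('BL',(98,93)),('BR',(490,93))]: P[n]=onz(*W(*a),.055);print(n,np.round(P[n]*1000,1))
print('wing top ends', onz(*W(294,95),.13),onz(*W(296,210),.13))
for a,b in [('FL','FR'),('BL','BR'),('boxFLtop','boxFRtop')]:
    d=P[a]-P[b];print(a,np.linalg.norm(d),np.arctan2(-d[0],d[1]))
for a,b in [('FL','BL'),('FR','BR'),('boxFLtop','BL'),('boxFRtop','BR')]:
    d=P[b]-P[a];print(a,np.linalg.norm(d[:2]),np.arctan2(d[1],d[0]))
c=np.mean([P[k] for k in ['BL','BR','boxFLtop','boxFRtop']],0);print(c)
E
```

```text
FL [ 366.7 -303.1  122.8] [0.6 1.5 2.1]
FR [ 392.  -399.3  114.5] [0.2 0.2]
tabL [ 361.6 -335.   135.2] [0.6 0.6]
tabR [ 371.8 -372.6  130.3] [0.4 0.4]
boxFLtop [ 343.2 -307.2   51.1] [2.2 1.7 0.7]
boxFRtop [ 367.8 -403.6   48.3] [0.5 0.4 0.2]
BL [ 448.7 -281.7   55. ]
BR [ 473.5 -378.1   55. ]
wing top ends [ 0.45031492 -0.33198155  0.13      ] [ 0.42793639 -0.33817589  0.13      ]
FL 0.09981864662671869 0.2577033805222123
BL 0.09955928344137162 0.2510458170996188
boxFLtop 0.09950191836917247 0.24911510414371163
FL 0.08481043125899862 0.2550561793590408
FR 0.08414789103359821 0.254008870024233
boxFLtop 0.10853495006237829 0.23699285485274493
boxFRtop 0.10872833408779724 0.23614997318156764
[ 0.4082922  -0.34264643  0.05235081]
```

>>> play_rows:
  rows:
    - [[0,15,5,-40,0],[0,35,7,-90,0],[0,35,7,-110,0],[0,35,7,-110,0],[0,35,7,-110,0]]
  force: 20

```text
time: 1.45
tool_pos: [0.3728, -0.3541, 0.1763]
eef_rot: [3.14, -0.001, 0.249]
wrist_force: [0.3, -0.5, 0.8]
finger_gap: 0.505
```

```bash
python3 - <<'E'
from h import *
d=snap('scene','s2');o=robot.get_obs();print(o['time'],o['tool_pos'],o['eef_rot'],o['wrist_force'],o['torque'],o['finger_gap'])
snap('top','t2')
im=cv2.imread('pics/s2.png')[60:260,200:400];im2=cv2.imread('pics/t2.png')[140:340,240:440]
cv2.imwrite('pics/st2.png',cv2.resize(np.hstack([im,im2]),None,fx=2,fy=2,interpolation=cv2.INTER_CUBIC))
E
```

```text
1.5 [ 0.37302234 -0.35417965  0.17659056] [ 3.13978800e+00 -1.16449694e-03  2.49174731e-01] [-0.17496756  0.20786838 -0.08221722] [0.04586708 0.00376231 0.06202494] 0.4598650340565035
```

View pics/st2.png

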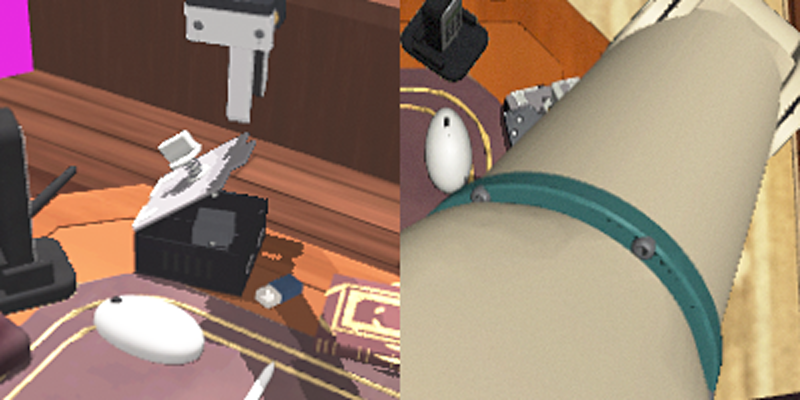

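The scene view shows the fingers over the tab, at about (245,110) in the left half of the picture. They are still closing.

>>> play_rows:
  rows:
    - [[0,0,0,0,0],[0,0,0,-5,0],[0,0,0,-15,0],[0,0,0,-25,0],[0,0,0,-30,0]]

```text
time: 2.17
tool_pos: [0.3722, -0.3529, 0.1444]
eef_rot: [-3.14, 0.001, 0.25]
wrist_force: [0.1, 0.2, -0.7]
finger_gap: 0.006
```

>>> play_rows:
  rows:
    - [[0,-5,-1,-18,0],[0,-14,-4,-40,0],[0,-19,-5,-54,0],[0,-22,-6,-67,0],[0,-23,-6,-78,0]]

```text
time: 2.8
tool_pos: [0.3494, -0.3595, 0.0668]
eef_rot: [-3.142, 0.0, 0.25]
wrist_force: [-0.1, 0.3, 1.8]
finger_gap: 0.005
```

```bash
python3 - <<'E'
from h import *
d=snap('scene','s3');o=robot.get_obs();print(o['time'],o['tool_pos'],o['eef_rot'],o['wrist_force'],o['torque'],o['finger_gap'])
im=cv2.imread('pics/s3.png')[60:260,200:400]
cv2.imwrite('pics/s3z.png',cv2.resize(im,None,fx=3,fy=3,interpolation=cv2.INTER_CUBIC))
E
```

```text
2.85 [ 0.34902239 -0.35885507  0.06574518] [-3.13999200e+00  9.94657005e-04  2.49680333e-01] [-0.72734784  0.18832261 -1.64362766] [ 0.02755807  0.02758103 -0.01218586] 0.0018408600590160262
```

View pics/s3z.png

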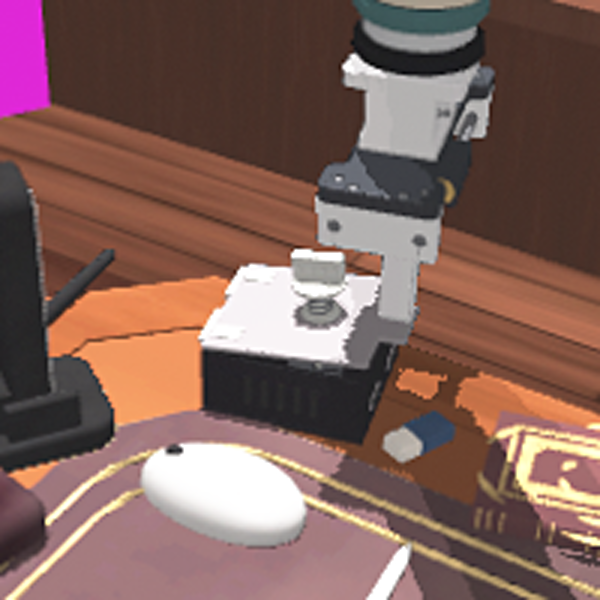

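The scene shows the cover nearly shut under the fingers. I'll press it down the rest of the way.

>>> play_rows:
  rows:
    - [[0,0,0,-5,0],[0,0,0,-9,0],[0,0,0,-12,0],[0,0,0,-12,0]]

```text
time: 3.35
tool_pos: [0.3499, -0.3594, 0.0555]
eef_rot: [3.141, -0.0, 0.25]
wrist_force: [-0.3, 0.0, -0.1]
finger_gap: 0.005
```

```bash
python3 - <<'E'
from h import *
o=robot.get_obs();print(o['time'],o['tool_pos'],o['eef_rot'],o['wrist_force'],o['torque'],o['finger_gap'])
E
```

```text
3.35 [ 0.34990611 -0.35936833  0.05546117] [ 3.14133687e+00 -3.41081602e-04  2.49965458e-01] [-0.29283592  0.01060407 -0.05507721] [0.00209877 0.04877415 0.08686158] 0.0050418583761962475
```

>>> play_rows:
  rows:
    - [[0,0,0,-1,0],[0,0,0,-2,0],[0,0,0,-2,0]]

```text
time: 3.72
tool_pos: [0.35, -0.3595, 0.055]
eef_rot: [3.141, -0.001, 0.25]
wrist_force: [-2.0, 2.1, 14.6]
finger_gap: 0.006
```

Contact force is 14.6 N at z = 55.0 mm, so the cover is shut. I'll lift away and measure the wing.

>>> play_rows:
  rows:
    - [[0,0,0,30,0],[40,0,0,80,0],[40,0,0,130,0],[40,0,0,150,0],[40,0,0,150,0]]

```text
time: 4.35
tool_pos: [0.3506, -0.3601, 0.205]
eef_rot: [3.138, -0.002, 0.25]
wrist_force: [-0.1, -0.1, -0.9]
finger_gap: 0.391
```

```bash
python3 - <<'E'
from h import *
d=snap('wrist','w4');o=robot.get_obs();print(o['time'],o['tool_pos'],o['eef_rot'],o['wrist_force'],o['torque'],o['finger_gap'])
snap('scene','s4')
im=cv2.imread('pics/s4.png')[60:260,200:400]
cv2.imwrite('pics/s4z.png',cv2.resize(im,None,fx=3,fy=3,interpolation=cv2.INTER_CUBIC))
E
```

```text
4.4 [ 0.34984893 -0.3593623   0.20361454] [ 3.14068769e+00 -7.60604540e-04  2.49951841e-01] [ 0.20252889  0.27068776 -0.19132854] [ 0.0719751  -0.01761459  0.07255645] 0.4126249407451787
```

View pics/w4.png

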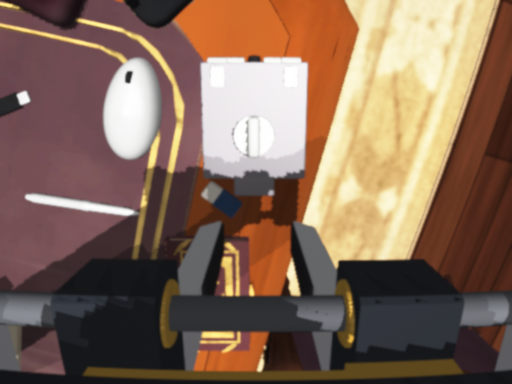

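View pics/s4z.png

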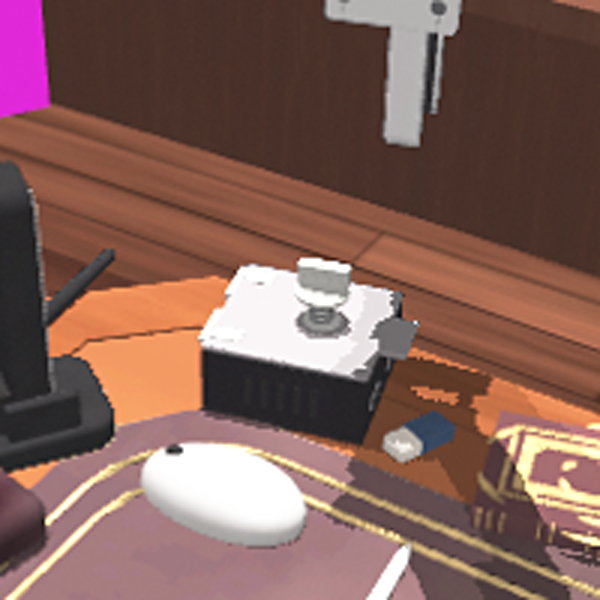

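The cover is shut. The wing is at about (254,136) in the wrist view. I'll take a zoom, then a second view from nearer above.

>>> play_rows:
  rows:
    - [[40,10,3,-5,0],[40,20,6,-15,0],[40,25,7,-20,0],[40,25,7,-20,0]]

```text
time: 4.95
tool_pos: [0.3748, -0.3517, 0.1824]
eef_rot: [-3.14, 0.001, 0.251]
wrist_force: [-0.6, -1.0, 0.3]
finger_gap: 0.426
```

```bash
python3 - <<'E'
from h import *
d=snap('wrist','w5')
a=cv2.imread('pics/w4.png')[100:170,215:295];b=cv2.imread('pics/w5.png')
print(robot.get_obs()['tool_pos'])
uv=proj(d,[[.3964,-.346,.1]])[0];print(uv)
u,v=int(uv[0])-40,max(int(uv[1])-35,0);print('off',u,v)
b=b[v:v+70,u:u+80]
cv2.imwrite('pics/w45.png',cv2.resize(np.hstack([a,b]),None,fx=5,fy=5,interpolation=cv2.INTER_CUBIC))
E
```

```text
[ 0.374546   -0.35210196  0.18290361]
[256.95989268 172.08127317]
off 216 137
```

View pics/w45.png

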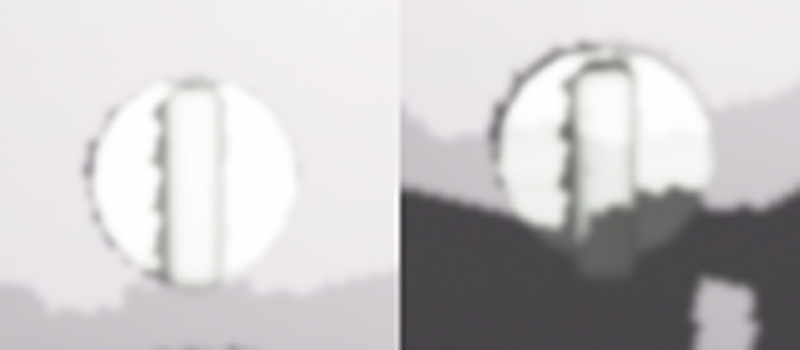

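```bash
python3 - <<'E'
from h import *
a=load('w4');b=load('w5');pa=(253.4,136.4);pb=(256.8,170.8)
print(tri((a,pa),(b,pb)),onz(a,pa,.1),onz(b,pb,.1))
# wing direction
for d,p,q in [(a,(215+194/5,100+90/5),(215+194/5,100+280/5)),(b,(216+206/5,137+72/5),(216+206/5,137+270/5))]:
    v=onz(d,p,.1)-onz(d,q,.1);print(np.linalg.norm(v),np.arctan2(v[1],v[0]))
print(robot.get_obs()['tool_pos'],proj(a,[[.3964,-.346,.1]]))
E
```

```text
(array([ 0.3967186 , -0.34574566,  0.0963926 ]), [np.float64(3.880372698136326e-05), np.float64(3.880372698142497e-05)]) [ 0.39696269 -0.34566665  0.1       ] [ 0.39734711 -0.34563025  0.1       ]
0.031172761032887096 0.24689793548805022
0.031193594674679342 0.2499901519863169
[ 0.374546   -0.35210196  0.18290361] [[253.62519834 137.16523026]]
```

Two-view measurement puts the wing centre at (397, −346, 96 to 100) mm and yaw at 0.25. This agrees with the geometry of the shut box. I'll go over the stud, then down astride the wing.

>>> play_rows:
  rows:
    - [[40,12,3,0,0],[40,22,6,-10,0],[40,22,6,-40,0],[40,22,6,-65,0],[40,22,6,-75,0]]
  force: 20

```text
time: 5.62
tool_pos: [0.3965, -0.3454, 0.1069]
eef_rot: [-3.14, 0.001, 0.25]
wrist_force: [1.0, -0.5, 0.1]
finger_gap: 0.427
```

```bash
python3 - <<'E'
from h import *
d=snap('scene','s6');snap('wrist','w6');o=robot.get_obs();print(o['time'],o['tool_pos'],o['eef_rot'],o['wrist_force'],o['torque'],o['joints'])
a=cv2.imread('pics/s6.png')[80:230,240:390];b=cv2.imread('pics/w6.png')[130:330,160:360]
cv2.imwrite('pics/6z.png',np.hstack([cv2.resize(a,(400,400),interpolation=cv2.INTER_CUBIC),cv2.resize(b,(400,400),interpolation=cv2.INTER_CUBIC)]))
E
```

```text
5.725 [ 0.39649136 -0.34573306  0.10750573] [-3.14001328e+00  1.02550460e-03  2.50153575e-01] [-0.22457594 -0.15778599  0.25273548] [ 0.01468968 -0.04879934  0.03200613] [ 0.6387792   0.59315833  0.03729837  1.95609709 -0.03745626  0.5948635
 -0.6198668 ]
```

View pics/6z.png

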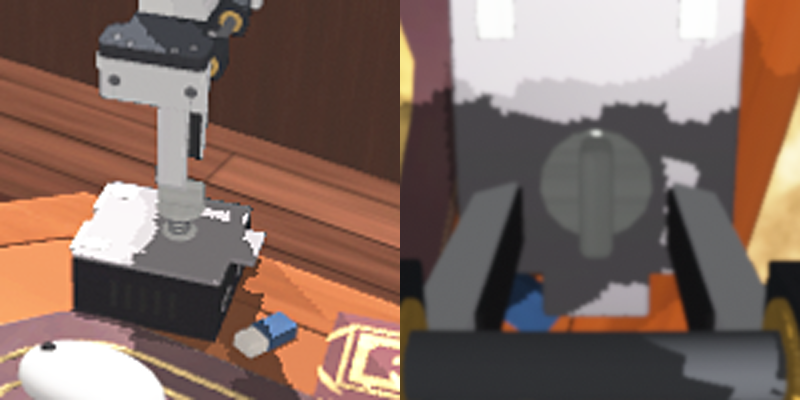

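The wing is centred between the fingers. I'll descend and close on it.

>>> play_rows:
  rows:
    - [[40,0,0,-15,0],[40,0,0,-25,0],[16,0,0,-25,0],[16,0,0,-25,0],[16,0,0,-25,0]]

```text
time: 6.35
tool_pos: [0.3969, -0.3466, 0.0838]
eef_rot: [3.141, -0.001, 0.25]
wrist_force: [0.5, -0.3, 1.2]
finger_gap: 0.176
```

>>> play_rows:
  rows:
    - [[0,0,0,0,0],[0,0,0,0,0],[0,0,0,0,0]]
  force: 20

```text
time: 6.72
tool_pos: [0.3967, -0.3459, 0.0836]
eef_rot: [-3.141, -0.0, 0.25]
wrist_force: [0.5, 2.2, 2.7]
finger_gap: 0.105
```

```bash
cat > o.py <<'E'
from h import *
o=robot.get_obs();print(o['time'],np.round(o['tool_pos']*1000,1),np.round(o['eef_rot'],3),'F',np.round(o['wrist_force'],2),'T',np.round(o['torque'],3),o['finger_gap']*94)
E
python3 o.py
```

```text
6.725 [ 396.7 -345.9   83.6] [-3.141 -0.     0.25 ] F [0.49 2.16 2.66] T [ 0.456  0.069 -0.023] 9.84250460694597
```

>>> play_rows:
  rows:
    - [[0,0,0,-1,0],[0,0,0,-2,0],[0,0,0,-3,0],[0,0,0,-3,0]]

```text
time: 7.22
tool_pos: [0.3966, -0.346, 0.0804]
eef_rot: [-3.141, 0.0, 0.25]
wrist_force: [-0.8, 3.2, 2.8]
finger_gap: 0.102
```

```bash
python3 o.py
```

```text
7.225 [ 396.6 -346.    80.4] [-3.141  0.     0.25 ] F [-0.81  3.16  2.76] T [ 0.876  0.063 -0.026] 9.61780655892371
```

>>> play_rows:
  rows:
    - [[0,0,0.3,-1,0],[0,0,0.3,-1,0]]

```text
time: 7.48
tool_pos: [0.3966, -0.346, 0.0794]
eef_rot: [-3.141, 0.0, 0.25]
wrist_force: [0.7, 3.2, 2.4]
finger_gap: 0.103
```

>>> play_rows:
  rows:
    - [[0,0,0,-1,0],[0,0,0,-1,0]]

```text
time: 7.72
tool_pos: [0.3967, -0.346, 0.0784]
eef_rot: [-3.141, -0.0, 0.25]
wrist_force: [0.0, 3.7, 4.3]
finger_gap: 0.106
```

```bash
python3 o.py
```

```text
7.725 [ 396.7 -346.    78.4] [-3.141 -0.     0.25 ] F [0.04 3.73 4.29] T [0.838 0.052 0.02 ] 9.934487422171792
```

>>> play_rows:
  rows:
    - [[0,0,0,-1,0],[0,0,0,-1,0]]

```text
time: 7.98
tool_pos: [0.3967, -0.346, 0.0774]
eef_rot: [-3.142, -0.0, 0.25]
wrist_force: [-0.5, 4.3, 3.0]
finger_gap: 0.106
```

>>> play_rows:
  rows:
    - [[0,0,0,-1,0],[0,0,0,-1,0]]

```text
time: 8.22
tool_pos: [0.3967, -0.346, 0.0765]
eef_rot: [-3.142, -0.0, 0.25]
wrist_force: [-0.1, 4.1, 6.0]
finger_gap: 0.101
```

>>> play_rows:
  rows:
    - [[0,0,0,-1,0],[0,0,0,-1,0]]

```text
time: 8.48
tool_pos: [0.3967, -0.346, 0.0759]
eef_rot: [3.142, -0.0, 0.25]
wrist_force: [-1.9, 4.5, 9.6]
finger_gap: 0.103
```

>>> play_rows:
  rows:
    - [[0,0,0,-0.2,0],[0,0,0,-0.2,0]]

```text
time: 8.72
tool_pos: [0.3967, -0.346, 0.0758]
eef_rot: [3.141, -0.0, 0.25]
wrist_force: [-1.6, 3.5, 10.4]
finger_gap: 0.105
```

```bash
python3 o.py
```

```text
8.725 [ 396.7 -346.    75.8] [ 3.141 -0.     0.25 ] F [-1.56  3.53 10.37] T [ 1.143e+00  3.110e-01 -1.000e-03] 9.892429497732042
```

>>> play_rows:
  rows:
    - [[0,0,0,-0.1,-0.05],[0,0,0,-0.1,-0.1],[0,0,0,-0.1,-0.1]]

```text
time: 9.1
tool_pos: [0.3967, -0.3461, 0.0758]
eef_rot: [3.141, -0.0, 0.15]
wrist_force: [-1.3, 4.9, 9.0]
finger_gap: 0.103
```

```bash
python3 o.py
```

```text
9.1 [ 396.7 -346.1   75.8] [ 3.141 -0.     0.15 ] F [-1.27  4.9   9.04] T [1.059 0.327 0.074] 9.706836141735169
```

>>> play_rows:
  rows:
    - [[0,0,0,-0.3,0],[0,0,0,-0.3,-0.05],[0,0,0,-0.3,-0.1],[0,0,0,-0.3,-0.1]]

```text
time: 9.6
tool_pos: [0.3967, -0.3461, 0.0757]
eef_rot: [3.141, -0.0, 0.05]
wrist_force: [-1.0, 4.8, 12.1]
finger_gap: 0.105
```

```bash
python3 o.py
```

```text
9.6 [ 396.7 -346.1   75.7] [ 3.141 -0.     0.05 ] F [-1.03  4.78 12.13] T [1.079 0.375 0.054] 9.913244787748388
```

It turns freely: 0.05 N m at 0.2 rad, with a 12 N push. I'll keep turning.

>>> play_rows:
  rows:
    - [[0,0,0,0,-0.08],[0,0,0,0,-0.16],[0,0,0,0,-0.24],[0,0,0,0,-0.24]]

```text
time: 10.1
tool_pos: [0.3967, -0.3462, 0.0757]
eef_rot: [3.141, -0.0, -0.19]
wrist_force: [-1.4, 4.6, 11.1]
finger_gap: 0.105
```

```bash
python3 o.py
```

```text
10.1 [ 396.7 -346.2   75.7] [ 3.141 -0.    -0.19 ] F [-1.43  4.59 11.07] T [1.002 0.338 0.076] 9.895742072821497
```

>>> play_rows:
  rows:
    - [[0,0,0,0,-0.1],[0,0,0,0,-0.2],[0,0,0,0,-0.3],[0,0,0,0,-0.3]]

```text
time: 10.6
tool_pos: [0.3966, -0.3464, 0.0757]
eef_rot: [3.141, -0.0, -0.491]
wrist_force: [-1.4, 3.7, 10.8]
finger_gap: 0.103
```

```bash
python3 o.py
```

```text
10.6 [ 396.6 -346.4   75.7] [ 3.141 -0.    -0.491] F [-1.43  3.73 10.83] T [1.019 0.387 0.122] 9.723016323662103
```

Turned 0.74 rad at 0.12 N m, and the push is steady.

>>> play_rows:
  rows:
    - [[0,0,0,0,-0.1],[0,0,0,0,-0.2],[0,0,0,0,-0.3],[0,0,0,0,-0.4],[0,0,0,0,-0.4]]

```text
time: 11.22
tool_pos: [0.3965, -0.3465, 0.0757]
eef_rot: [3.141, -0.001, -0.891]
wrist_force: [-1.4, 4.1, 11.5]
finger_gap: 0.101
```

```bash
python3 o.py
```

```text
11.225 [ 396.5 -346.5   75.7] [ 3.141e+00 -1.000e-03 -8.910e-01] F [-1.42  4.11 11.5 ] T [0.986 0.478 0.135] 9.497175988837906
```

>>> play_rows:
  rows:
    - [[0,0,0,0,-0.1],[0,0,0,0,-0.2],[0,0,0,0,-0.3],[0,0,0,0,-0.3]]

```text
time: 11.72
tool_pos: [0.3963, -0.3465, 0.0757]
eef_rot: [3.141, -0.001, -1.191]
wrist_force: [-1.4, 2.7, 10.1]
finger_gap: 0.103
```

```bash
python3 o.py
```

```text
11.725 [ 396.3 -346.5   75.7] [ 3.141e+00 -1.000e-03 -1.191e+00] F [-1.36  2.7  10.1 ] T [1.003 0.523 0.077] 9.656573564912017
```

>>> play_rows:
  rows:
    - [[0,0,0,0,-0.04],[0,0,0,0,-0.08],[0,0,0,0,-0.08]]

```text
time: 12.1
tool_pos: [0.3963, -0.3465, 0.0757]
eef_rot: [3.141, -0.0, -1.27]
wrist_force: [-1.8, 3.6, 12.0]
finger_gap: 0.107
```

```bash
python3 o.py
```

```text
12.1 [ 396.3 -346.5   75.7] [ 3.141 -0.    -1.27 ] F [-1.8   3.6  11.96] T [1.06  0.52  0.114] 10.077581481318694
```

>>> play_rows:
  rows:
    - [[0,0,0,0,-0.03],[0,0,0,0,-0.06],[0,0,0,0,-0.06]]

```text
time: 12.48
tool_pos: [0.3963, -0.3466, 0.0757]
eef_rot: [3.141, -0.001, -1.33]
wrist_force: [-1.4, 3.4, 11.7]
finger_gap: 0.105
```

```bash
python3 o.py
```

```text
12.475 [ 396.3 -346.6   75.7] [ 3.141e+00 -1.000e-03 -1.330e+00] F [-1.43  3.43 11.66] T [1.01  0.481 0.076] 9.87966021810692
```

>>> play_rows:
  rows:
    - [[0,0,0,0,-0.03],[0,0,0,0,-0.06],[0,0,0,0,-0.06]]

```text
time: 12.85
tool_pos: [0.3962, -0.3466, 0.0757]
eef_rot: [3.141, -0.0, -1.39]
wrist_force: [-2.7, 3.2, 11.1]
finger_gap: 0.104
```

```bash
python3 o.py
```

```text
12.85 [ 396.2 -346.6   75.7] [ 3.141 -0.    -1.39 ] F [-2.73  3.19 11.1 ] T [1.066 0.485 0.139] 9.76896710142453
```

>>> play_rows:
  rows:
    - [[0,0,0,0,-0.03],[0,0,0,0,-0.05],[0,0,0,0,-0.05]]

```text
time: 13.22
tool_pos: [0.3962, -0.3466, 0.0757]
eef_rot: [3.141, -0.001, -1.439]
wrist_force: [-1.4, 4.0, 11.6]
finger_gap: 0.103
```

```bash
python3 o.py
```

```text
13.225 [ 396.2 -346.6   75.7] [ 3.141e+00 -1.000e-03 -1.439e+00] F [-1.36  3.96 11.59] T [1.021 0.499 0.175] 9.677657167092448
```

>>> play_rows:
  rows:
    - [[0,0,0,0,-0.03],[0,0,0,0,-0.05],[0,0,0,0,-0.05]]

```text
time: 13.6
tool_pos: [0.3962, -0.3465, 0.0757]
eef_rot: [3.141, -0.0, -1.489]
wrist_force: [-1.7, 3.5, 11.3]
finger_gap: 0.102
```

```bash
python3 o.py
```

```text
13.6 [ 396.2 -346.5   75.7] [ 3.141 -0.    -1.489] F [-1.74  3.47 11.29] T [0.969 0.486 0.225] 9.600722312370713
```

The torque has risen to 0.225 N m at a wing turn of 1.74, so it's at the stop. I'll let it rise while still gripping.

>>> play_rows:
  rows:
    - [[0,0,0,1,0],[0,0,0,2,0],[0,0,0,3,0],[0,0,0,3,0]]

```text
time: 14.1
tool_pos: [0.3962, -0.3464, 0.0778]
eef_rot: [3.141, -0.0, -1.49]
wrist_force: [-2.4, 0.1, 2.9]
finger_gap: 0.103
```

```bash
python3 o.py
```

```text
14.1 [ 396.2 -346.4   77.8] [ 3.141 -0.    -1.49 ] F [-2.43  0.06  2.87] T [0.445 0.428 0.253] 9.654020294846978
```

>>> play_rows:
  rows:
    - [[0,0,0,1,0],[0,0,0,1,0]]

```text
time: 14.35
tool_pos: [0.3963, -0.3464, 0.0789]
eef_rot: [3.141, -0.0, -1.49]
wrist_force: [-3.6, 1.1, 2.1]
finger_gap: 0.106
```

>>> play_rows:
  rows:
    - [[0,0,0,0.5,0],[0,0,0,0.5,0]]

```text
time: 14.6
tool_pos: [0.3963, -0.3463, 0.0794]
eef_rot: [3.141, -0.0, -1.49]
wrist_force: [-3.0, 0.6, 2.7]
finger_gap: 0.102
```

```bash
python3 o.py
```

```text
14.6 [ 396.3 -346.3   79.4] [ 3.141 -0.    -1.49 ] F [-3.01  0.64  2.73] T [0.271 0.801 0.232] 9.623684917067314
```

>>> play_rows:
  rows:
    - [[0,0,0,0.5,0],[0,0,0,0.5,0]]

```text
time: 14.85
tool_pos: [0.3963, -0.3463, 0.0799]
eef_rot: [3.141, -0.0, -1.49]
wrist_force: [-3.1, 0.0, 2.2]
finger_gap: 0.105
```

```bash
python3 o.py
```

```text
14.85 [ 396.3 -346.3   79.9] [ 3.141 -0.    -1.49 ] F [-3.11  0.    2.21] T [0.097 0.967 0.27 ] 9.827909153290408
```

>>> play_rows:
  rows:
    - [[0,0,0,0.5,0],[0,0,0,0.5,0]]

```text
time: 15.1
tool_pos: [0.3964, -0.3462, 0.0804]
eef_rot: [3.141, -0.0, -1.49]
wrist_force: [-5.0, -1.1, 1.4]
finger_gap: 0.108
```

```bash
python3 o.py; python3 - <<'E'
from h import *
snap('scene','s7')
a=cv2.imread('pics/s7.png')[80:230,240:390]
cv2.imwrite('pics/7z.png',cv2.resize(a,(600,600),interpolation=cv2.INTER_CUBIC))
E
```

```text
15.1 [ 396.4 -346.2   80.4] [ 3.141 -0.    -1.49 ] F [-5.02 -1.14  1.45] T [0.003 1.057 0.225] 10.14563299799486
```

View pics/7z.png

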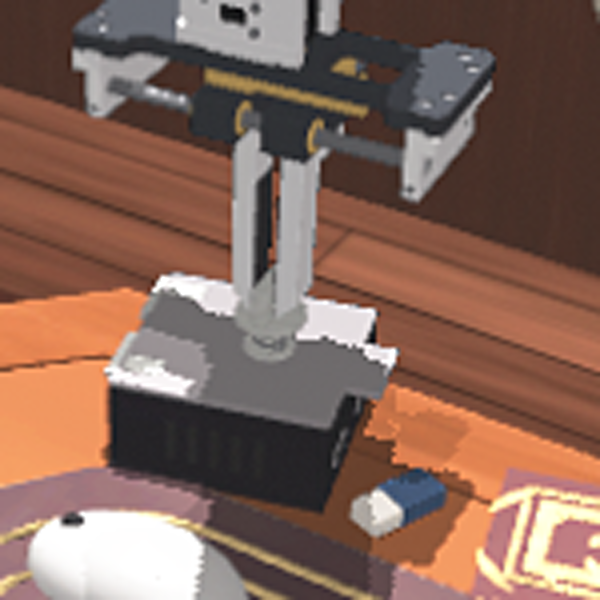

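The cover stays shut, and the push is down to about 1 N after rising 4.7 mm. I'll let go.

>>> play_rows:
  rows:
    - [[36,0,0,0.5,0],[36,0,0,1,0],[36,0,0,2,0],[36,0,0,3,0],[36,0,0,3,0]]

```text
time: 15.78
tool_pos: [0.397, -0.3459, 0.0835]
eef_rot: [-3.141, 0.0, -1.49]
wrist_force: [0.2, -0.7, -0.4]
finger_gap: 0.385
```

```bash
python3 o.py; python3 - <<'E'
from h import *
snap('scene','s8');snap('wrist','w8')
a=cv2.imread('pics/s8.png')[80:230,240:390];b=cv2.imread('pics/w8.png')[130:330,160:360]
cv2.imwrite('pics/8z.png',np.hstack([cv2.resize(a,(400,400),interpolation=cv2.INTER_CUBIC),cv2.resize(b,(400,400),interpolation=cv2.INTER_CUBIC)]))
E
```

```text
15.775 [ 397.  -345.9   83.5] [-3.141  0.    -1.49 ] F [ 0.24 -0.71 -0.41] T [0.134 0.013 0.029] 36.16754841783573
```

View pics/8z.png

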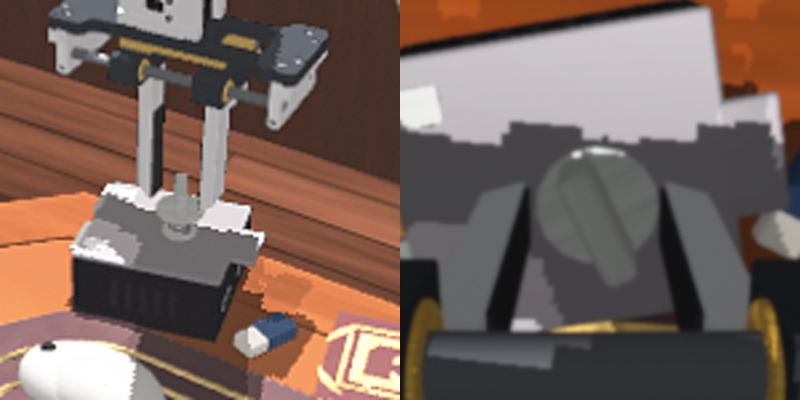

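Let go, the wing springs back about 0.4 rad and stays turned. I'll lift clear and check.

>>> play_rows:
  rows:
    - [[36,0,0,20,0],[36,0,0,50,0],[36,-20,0,90,0.15],[36,-45,-10,110,0.3],[36,-45,-10,110,0.3]]

```text
time: 16.5
tool_pos: [0.3508, -0.3575, 0.195]
eef_rot: [-3.14, -0.003, -1.195]
wrist_force: [0.5, 0.5, -0.4]
finger_gap: 0.383
```

```bash
python3 o.py; python3 - <<'E'
from h import *
snap('scene','s9');snap('wrist','w9')
a=cv2.imread('pics/s9.png')[80:230,240:390];b=cv2.imread('pics/w9.png')
cv2.imwrite('pics/9z.png',np.hstack([cv2.resize(a,(384,384),interpolation=cv2.INTER_CUBIC),b[:,50:450]]))
E
```

```text
16.5 [ 350.8 -357.5  195. ] [-3.140e+00 -3.000e-03 -1.195e+00] F [ 0.47  0.53 -0.36] T [ 0.134 -0.089  0.023] 36.02897171784448
```

View pics/9z.png

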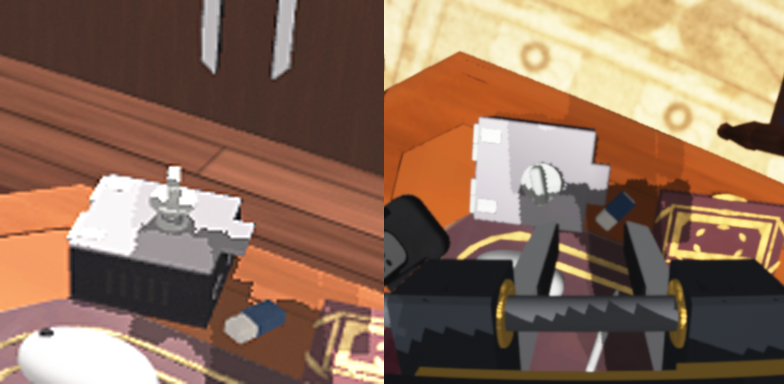

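```bash
python3 - <<'E'
from h import *
b=cv2.imread('pics/w9.png')[150:210,165:245]
cv2.imwrite('pics/w9z.png',cv2.resize(b,None,fx=8,fy=8,interpolation=cv2.INTER_CUBIC))
E
```

```text
(no output)
```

View pics/w9z.png

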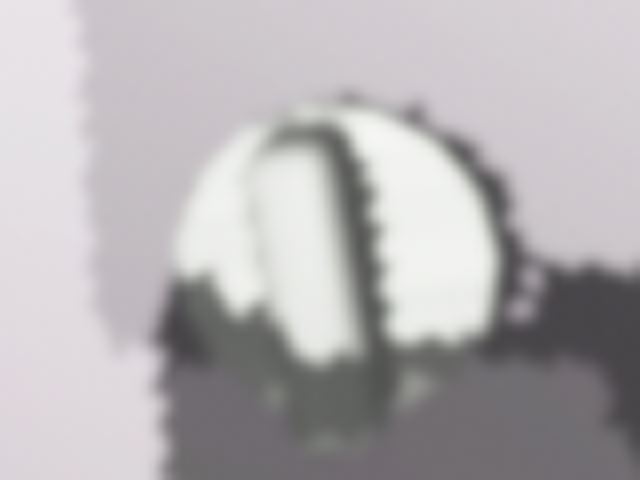

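```bash
python3 - <<'E'
from h import *
d=load('w9');W=lambda u,v:(165+u/8-.44,150+v/8-.44)
p,q=onz(d,W(290,145),.096),onz(d,W(340,430),.096)
v=p-q;print(p,q,(p+q)/2,np.linalg.norm(v),'turn',.25-np.arctan2(v[1],v[0]),np.pi+.25-np.arctan2(v[1],v[0]))
# lid: tab & plate corners from two views
E
```

```text
[ 0.40369369 -0.36081585  0.096     ] [ 0.38873609 -0.33412017  0.096     ] [ 0.39621489 -0.34746801  0.096     ] 0.030600473079500184 turn 1.3100794527760236 4.451672106365817
```

The wing rests at about 1.31 rad, inside the notch range. The cover is shut and the robot is clear, so I'm handing in.

```bash
python3 -c "
from workcell import robot
print(robot.hand_in())"
```

```text
the job is handed in; nothing more can be done
None
```

The cover is shut and the stud looks locked in its notch. I handed the job in at about 16.5 s; no verdict is reported.

- **Cover:** I pushed it down by the tab with the closed fingers. Contact came at z = 55.0 mm with 14.6 N.
- **Stud:** I gripped the wing and pushed it in. It bottomed after about 8 mm of tool travel, and the push stayed at 9–12 N. I turned it clockwise until the wing had gone 1.74 rad and the torque had risen to about 0.23 N m. That is about 0.15 rad of shaft twist, against a limit of 0.3. It peaked at about 0.27 N m as I let it rise.
- **Letting go:** I let the stud rise while still holding the wing, then opened the fingers.

**Last checks:**
- The wing sprang back and stayed put. One camera view measured it at about 1.31 rad, within the 1.15–1.5 expected in the notch.
- The cover looks shut in the pictures, and the eraser and mouse look unmoved. I did not measure the cover's angle or the bystanders' positions at the end. The spectacle case and memory stick were not checked.
- The tool is about 140 mm above the cover, and the force reads near zero.

**Disagreement:** while rising, the tool went 4.7 mm and still read 1–2 N upward with up to 5 N sideways, where the notch should have stopped it after 3.5 mm. I put this down to the pads slipping on the wing. After letting go, the wing stayed turned.

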